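# Size two walnuts on a sorting ramp

## Robot

A 6-joint arm with a two-finger parallel gripper is mounted at the origin on a cart in front of the work surface, level with it; the furniture and walls round the work are solid. World frame = base frame: x ahead of the robot, y to its left, z up, the work surface at z = 0. Lengths are in mm, angles in rad, forces in N, time in s.
With the tool pointing down it reaches from about 350 to 875 mm from the base axis. Payload 4.2 kg.
Tool frame: the origin (TCP) lies on the mounting face of the last link; the fingertips stand 173 mm ahead of it and the grasp point (between the pads) lies grip_point_offset ahead of it (grip_point_offset is the distance from the TCP to the grasp point, in mm); z points along the fingers, y is the line along which they close (so a half turn about z gives the same grasp; the last joint's range is limited). The gripper opens to 85 mm and grips with 20 to 120 N. Pads are 22 mm wide; open, the fingers measure 114 mm over their backs; the gripper's body (76 mm by 85 mm) begins 54 mm behind the grasp point. The pads swing forward as they close: fully open they stand 13 mm farther back than shut.
Start: joints at [1.411, 0.385, 0.008, 0, -1.194, -0.259], TCP at [254.132, 570.979, 404.712] pointing down, gripper open.
Joint ranges: [-3.14, 3.14], [-1.21, 2.06], [-1.07, 1.41], [-3.16, 2.05], [-2.99, -0.16], [-3.1, 3.1]. Speed limits (rad/s): [2.79, 2.79, 3.14, 3.14, 3.14, 3.14].

## Interface

Orientations are given as a unit quaternion [x, y, z, w].
In Python, from bench import read_state, get_image, job_done, recognise, place_of, grip_point_offset gives the robot as it stands. The module is installed in compiled form; this text tells all that it offers.
- The arm moves only by the tool carry_out, never from a script. Its arguments are lists of equal length, an entry for each row: "slide": the shift along the tool's x, y, z in m, a list of three; "roll": the turn about the tool's z in degrees; "claw": the finger opening in m, from 0 to 0.0854. A call has 1 to 8 rows; each row is the pose to reach, as a shift and turn from the pose commanded when the call began, along the tool's axes at that moment; what a row does not reach only later rows make up. A row lasts 1/8 s, in which the tool goes at most 62.5 mm and 10.7 degrees, less where a joint would pass 70% of its speed; a pose out of reach is approached as far as the arm can. A call with a gripper value outside its range is refused whole. The fingers move at their own pace and stop on an object; the grip force is fixed at half the most. Time passes only in rows, so rows that repeat a pose let the fingers close. It gives the time, the measured TCP pose, the force, the opening and the grip force at its end, in the units of the state.
- read_state(): the state, without advancing time (a new reading comes with each control period).
- get_image(name): name is "scene" or "top" or "wrist"; returns a dict with "img" (400x640x3 uint8, red, green, blue), "z_map" (400x640 float32, mm along the optical axis (not along the pixel's ray), 0 where there is no reading), "mtx" (3x3 intrinsics, pixels), "k1" (the pictures are not rectified: a ray, as slopes to the right and down, at radius r is drawn at 1 + k1 r^2 times it, then the intrinsics apply), "world_from_camera" (4x4, takes a point from camera to world coordinates); the wrist camera has in their place "T_tool_cam" (4x4, takes a point from camera to tool coordinates, whose origin is the TCP and whose axes are the flange's). Camera axes: x right, y up, looking along -z (the intrinsics and any distortion apply to the point x, -y, -z); pixel columns grow to the right and rows downward; lengths in mm; the calibration is good to about 2 mm. A picture is of the moment at which its call begins: read the wrist's pose just before it.
- job_done(): hands the job in; it is judged then, once.
Trained networks look in a picture, given as the dict that the camera call returned (one of the last four; its "shot" number tells which), for a name from the list of things; names that differ only in an ending like _2 or _b are one class to them, and where a whole thing is asked for, a point or a joint stands for the part that bears it (a point fixed in the world has none). Each returns a list of dicts, best first, with "conf" (0 to 1); they miss things now and then, are a little off and sometimes report something else, mostly with a low value. They report only what shows in the picture. A call takes as long as a camera call.
- recognise(picture, thing): "at" ([column, row] in pixels, amid what is visible of it).
- place_of(picture, thing): "at" ([column, row] in pixels: a listed point, or the origin of a listed thing).
The state is a dict: "clock": time; "joints": joint angles; "joint_vel": joint speeds; "joint_efforts": joint torques, N m; "position": TCP position; "ee_rot": TCP orientation; "contact_force": force on the tool from outside, world axes, zero at the start; "wrist_torque": the same for the moment, N m; "gripper_width": finger opening in mm; "grasp_force": force on a finger pad.
Only numpy, scipy, OpenCV 4.12 (cv2) and the standard library are available. Lean on these libraries where they do the work, as an engineer would, in place of code of your own. Each camera call takes 0.05 s, during which the arm holds its last target. There are 200 camera calls.

## Task

Lift the brown wooden tray that holds the two walnuts by its arched handle and tip it over the high, funnel-shaped end of the wooden size-sorting ramp, so that the walnuts roll down it and the small one ends in the first pocket and the large one in the far pocket at the low end. Then stand the empty tray upright on the worktop and let go of it.

Things in the scene. Friction and masses are not known exactly. Their poses are not given: they have to be found in the camera images.
- tray: Brown wooden tray, 58 wide (x), 110 long (y; all mm), 0.2 kg, walnuts in single file. Origin under its centre, z up, open mouth at -y. Floor slopes 10 deg down to its back, so they roll out only when the mouth is tipped down 25 to 30 deg (turn about +x). Handle bar over the origin: 66 along x, 14 thick in y, z = 70 to 100; grip across y at z = 87, fingertips above z = 63. Not the like blue tray.
- tray_mouth (a point): Middle of the floor's edge at the brown tray's open mouth, 54 mm in front of the tray's origin (at -y) and 24 mm above its underside; the walnuts roll out over it. The mouth is 50 mm wide inside. Behind and below it a foot, 30 mm in front of the origin, reaches down to the tray's underside. Axes as the tray's.
- walnut_small: Small walnut, a brown ball 26 mm in diameter, 12 g; at the start at the back of the brown tray. Origin at its centre; its axes turn as it rolls.
- walnut_large: Large walnut, a brown ball 42 mm in diameter, 25 g; at the start in the brown tray, in front of the small one. Origin at its centre; its axes turn as it rolls.
- sorter: Fixed wooden sorting ramp, 240 mm long (y), 66 wide, 130 high (all mm). Origin under its centre, z up, downhill is -y, 14 deg. From the high end: funnel deck (y = 116 to 49); 33 wide slot between steel ledges, where the small walnut drops into the first pocket (y = 52 to -32) and the large rolls on; 50 wide opening over the far pocket (y = -36 to -114). Pocket floors z = 5, wall between them 48 high.
- deck (a point): Point on the surface of the ramp's loading deck, on its centre line, 100 mm from the ramp's origin toward the high end (+y) and 98 mm high. Pour here: tray mouth 15 to 20 mm above this point, tray y along ramp y. The deck has no back wall and ends 16 mm further uphill; its side wings stand 28 mm high, 78 mm apart here, narrowing to 50 mm downhill. Axes as the ramp's.

How it is judged:
By the outcome, as a careful person would: the job done as asked, in the order asked, and still so for the second after the job is handed in, with the robot touching nothing.
It also fails if it takes over 58 s, if anything falls off the work surface, if the arm or the gripper's body presses on something with over 40 N, if the wrist force passes 120 N, or if a joint passes its speed limit or range.

## Working session

There is one attempt and no reset: what is moved stays moved. The work goes in short steps, Python scripts to look and compute and a tool call to move; the robot and the scene stay as the last step left them, time stands still between calls to the robot, and variables do not carry over. Pictures are saved under pics/ and viewed, at most 10 in all, crops included, and the job is handed in when it is done.

Besides the shell and the picture viewer there is one more tool, called after "Call:" in YAML: its name, and indented under it one key for each argument. carry_out: Moves the arm, as the interface text tells. Its arguments: {"type":"object","properties":{"slide":{"type":"array"},"roll":{"type":"array"},"claw":{"type":"array"}},"required":["slide","roll","claw"]}

```bash
mkdir -p pics; cat > h.py <<'E'
import numpy as np,cv2
from bench import *
from scipy.spatial.transform import Rotation as R
def rays(p,uv):
    uv=np.atleast_2d(np.asarray(uv,float));K=p["mtx"]
    return cv2.undistortPoints(uv.reshape(-1,1,2),np.array(K,float),np.array([p["k1"],0,0,0,0.])).reshape(-1,2)
def wfc(p,st=None):
    if "world_from_camera" in p: return np.array(p["world_from_camera"])
    T=np.eye(4);T[:3,:3]=R.from_quat(st["ee_rot"]).as_matrix();T[:3,3]=st["position"]
    return T@np.array(p["T_tool_cam"])
def pts(p,uv,st=None,z=None):
    """world points from pixels: by depth map, or by plane z"""
    uv=np.atleast_2d(np.asarray(uv,float));s=rays(p,uv);T=wfc(p,st)
    d=np.c_[s[:,0],-s[:,1],-np.ones(len(s))]
    if z is None:
        i=np.round(uv).astype(int);k=p["z_map"][i[:,1].clip(0,399),i[:,0].clip(0,639)][:,None]
    else:
        w=d@T[:3,:3].T; k=((z-T[2,3])/w[:,2])[:,None]
    return (d*k)@T[:3,:3].T+T[:3,3]
def cloud(p,st=None):
    v,u=np.nonzero(p["z_map"]>0);return pts(p,np.c_[u,v],st),np.c_[u,v]
def save(p,n): cv2.imwrite(f"pics/{n}.png",p["img"][:,:,::-1])
E
python3 - <<'E'
from h import *
s=read_state();print(s,grip_point_offset)
for c in("scene","top"):
    p=get_image(c);save(p,c+"0")
    print(c,wfc(p).round(2).tolist())
    for t,z in(("tray",0),("tray_mouth",24),("walnut_small",25),("walnut_large",35),("sorter",0),("deck",98)):
        for f in(recognise,place_of):
            for r in f(p,t)[:2]: print(t,f.__name__,np.round(r["at"]),round(r["conf"],2),pts(p,r["at"]).round(0)[0],pts(p,r["at"],z=z).round(0)[0])
E
```

```text
{'clock': 0.0, 'joints': array([ 1.41060793e+00,  3.85562671e-01,  6.62343971e-03, -5.26521603e-04,
       -1.19398384e+00, -2.58627000e-01]), 'joint_vel': array([-5.30512560e-05,  1.08458520e-04,  4.57237110e-04,  1.09617155e-03,
        2.42659209e-04, -1.94358524e-03]), 'joint_efforts': array([-1.48012555e-04, -3.92293632e+01,  1.88401741e+01,  4.18619379e+00,
       -4.63501914e-03, -4.63207073e-07]), 'position': array([254.03916805, 570.81662878, 403.61245452]), 'ee_rot': array([ 9.78133436e-01, -2.07975456e-01, -1.92074279e-04,  1.07412194e-03]), 'contact_force': array([-0.26951877,  0.1032379 , -0.1648555 ]), 'wrist_torque': array([ 0.03820689, -0.05656199,  0.04776449]), 'grasp_force': 0.0, 'gripper_width': 85.56892233185843} 154.70000000000002
scene [[0.89, 0.34, -0.3, 217.63], [-0.45, 0.67, -0.59, -471.88], [0.0, 0.66, 0.75, 806.91], [0.0, 0.0, 0.0, 1.0]]
tray call [334. 172.] 0.58 [619. 215.  17.] [627. 229.   0.]
tray call [329. 178.] 0.96 [599. 201.  17.] [608. 215.   0.]
tray call [314. 164.] 0.28 [584. 253.  26.] [596. 277.   0.]
tray_mouth call [330. 169.] 0.78 [605. 
[... 906 characters left out ...]
. 168.  24.] [610. 168.  24.]
walnut_small call [252. 183.] 0.48 [589. 258.  29.] [590. 258.  25.]
walnut_small call [252. 182.] 0.48 [591. 256.  32.] [592. 257.  25.]
walnut_large call [265. 176.] 0.42 [592. 215. 103.] [606. 223.  35.]
walnut_large call [254. 184.] 0.7 [587. 254.  28.] [585. 253.  35.]
walnut_large call [267. 176.] 0.5 [592. 211. 100.] [605. 219.  35.]
sorter call [431. 201.] 0.8 [ 540. -200.    5.] [ 541. -201.    0.]
sorter call [425. 209.] 0.71 [ 509. -150.  110.] [ 521. -185.    0.]
sorter call [288. 172.] 0.49 [616. 169.  25.] [622. 170.   0.]
deck call [431. 203.] 0.86 [ 537. -199.    3.] [ 525. -168.   98.]
deck call [400. 184.] 0.75 [570. -99.  97.] [569. -98.  98.]
```

View pics/scene0.png

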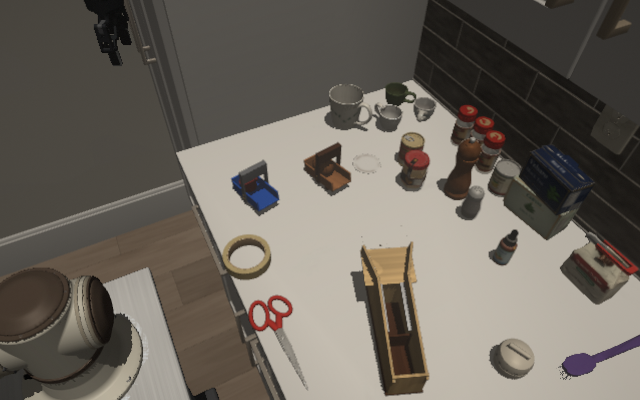

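View pics/top0.png

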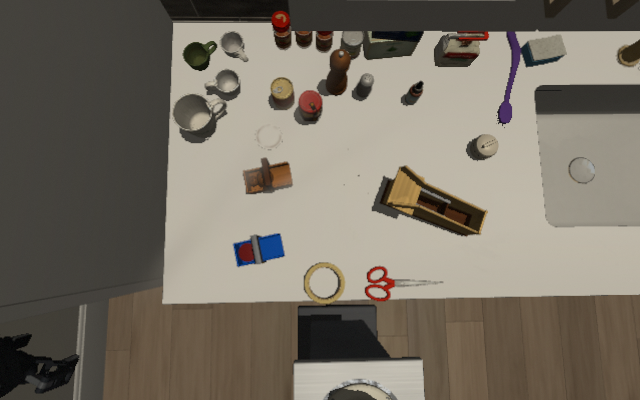

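```bash
python3 - <<'E'
from h import *
for c in("top","scene"):
    p=get_image(c);P,uv=cloud(p);I=p["img"][uv[:,1],uv[:,0]].astype(int)
    m=(np.hypot(P[:,0]-600,P[:,1]-215)<75)&(P[:,2]>92)&(P[:,2]<112)
    (cx,cy),(w,h),a=cv2.minAreaRect(P[m][:,:2].astype(np.float32));print(c,"bar",m.sum(),(cx,cy),w,h,a,np.median(P[m],0),I[m].mean(0))
    q=P[m][:,:2]-P[m][:,:2].mean(0);v=np.linalg.eigh(q.T@q)[1][:,1];print(np.degrees(np.arctan2(v[1],v[0])))
    m=(abs(P[:,0]-535)<110)&(abs(P[:,1]+195)<150)&(P[:,2]>30)&(P[:,2]<160)
    (cx,cy),(w,h),a=cv2.minAreaRect(P[m][:,:2].astype(np.float32));print(c,"sorter",m.sum(),(cx,cy),w,h,a,P[m][:,2].max())
    m=(P[:,2]>25)
    b=np.round(P[m]/50).astype(int)
    k,n=np.unique(b[:,:2],axis=0,return_counts=True)
    print("tall:",[(int(x*50),int(y*50),int(P[m][(b[:,0]==x)&(b[:,1]==y)][:,2].max())) for (x,y),c_ in zip(k,n) if c_>20 and 300<x*50<900 and abs(y)*50<700])
E
```

```text
top bar 173 (603.5867309570312, 214.2373504638672) 65.53861999511719 14.087157249450684 9.692548751831055 [603.5488408  213.95494398  99.19384783] [75.99421965 57.46242775 45.24855491]
-170.51422705210734
top sorter 2543 (524.7169799804688, -191.22613525390625) 239.14044189453125 96.90117645263672 68.19129943847656 128.4944241846382
tall: [(350, 50, 27), (350, 100, 28), (350, 500, 476), (400, 100, 28), (400, 200, 100), (400, 250, 103), (400, 300, 39), (400, 500, 482), (450, -300, 80), (450, -250, 86), (450, 200, 47), (450, 250, 103), (450, 300, 38), (450, 500, 489), (500, -300, 82), (500, -250, 90), (500, -200, 104), (500, -150, 115), (500, -100, 126), (500, 500, 495), (550, -250, 97), (550, -200, 110), (550, -150, 116), (550, -100, 102), (550, -50, 116), (550, 200, 101), (550, 250, 37), (550, 500, 500), (600, -150, 122), (600, -100, 128), (600, 150, 47), (600, 200, 103), (600, 250, 55), (600, 500, 504), (650, -350, 59), (650, -300, 58), (650, -200, 604), (650, -150, 603), (650, 200, 102), (650, 500, 509), (700, -350, 61), (700, -300, 551), (700, -250, 556), (700, -200, 589), (700, -
[... 1649 characters left out ...]
0, 584), (650, 150, 46), (650, 200, 103), (650, 500, 328), (700, -350, 60), (700, -300, 517), (700, -250, 598), (700, -200, 604), (700, -150, 584), (700, -100, 560), (700, -50, 543), (700, 0, 523), (700, 350, 97), (700, 400, 97), (700, 500, 319), (750, -400, 36), (750, 100, 89), (750, 150, 88), (750, 350, 95), (750, 400, 97), (750, 450, 96), (750, 500, 308), (800, -400, 41), (800, -200, 62), (800, -150, 102), (800, -50, 91), (800, 0, 88), (800, 100, 88), (800, 150, 88), (800, 200, 76), (800, 300, 76), (800, 350, 95), (800, 400, 97), (800, 500, 297), (850, -400, 58), (850, -50, 91), (850, 0, 158), (850, 50, 171), (850, 150, 75), (850, 200, 74), (850, 300, 54), (850, 350, 54), (850, 500, 288)]
```

The scene picture shows the brown tray at (328,170) with its mouth at (340,186), the blue decoy at (255,188), and the ramp's high end at (388,255). The top view agrees: brown tray at (268,177), blue tray at (259,249), ramp deck at (402,185).

The tool can't tilt by command, so I'll grip the bar by its ends (along tray x), which makes the grip a hinge. Pushing the tray's foot against the ramp's high-end edge should then tip it.

```bash
cat >> h.py <<'E'
def plan(cmd,yaw,tgt,yaw2):
    """slide (m, tool axes) and roll (deg) from commanded pos/yaw of tool x to target"""
    a=np.radians(yaw);d=np.array(tgt,float)-cmd
    s=np.array([d@[np.cos(a),np.sin(a),0],d@[np.sin(a),-np.cos(a),0],-d[2]])/1000
    return s.round(4),round(yaw-yaw2,2)
E
python3 - <<'E'
from h import *
s=read_state();print(R.from_quat(s["ee_rot"]).as_matrix().round(3))
yaw=np.degrees(np.arctan2(*R.from_quat(s["ee_rot"]).as_matrix()[[1,0],0]));print(yaw)
p=get_image("scene");P,uv=cloud(p);m=(P[:,1]>430)&(P[:,2]>120)&(uv[:,0]>150)
Q=P[m];
for x in range(150,700,50):
    k=abs(Q[:,0]-x)<25
    if k.sum()>20: print(x,k.sum(),Q[k].min(0).round(),np.median(Q[k],0).round())
c=np.array([254.132,570.979,404.712])
for t,y in(((300,400,400),-24),((400,300,330),-50),((602,214,300),-80.5),((602,214,235),-80.5)): print(t,plan(c,yaw,t,y))
# ramp end profile & tray profile along their own y
for cam in("top","scene"):
    p=get_image(cam);P,uv=cloud(p)
    a=np.radians(-21.84);o=[523,-191];L=(P[:,:2]-o)@np.array([[np.cos(a),-np.sin(a)],[np.sin(a),np.cos(a)]])
    for y in range(60,130,6):
        k=(abs(L[:,0])<18)&(abs(L[:,1]-y)<3)
        w=(abs(L[:,0])<60)&(abs(L[:,1]-y)<3)&(P[:,2]>112)
        if k.sum(): print(cam,y,np.percentile(P[k,2],[10,50,90]).round(), np.percentile(L[w,0],[0,25,75,100]).round() if w.sum() else "")
E
```

```text
[[ 0.914 -0.407 -0.   ]
 [-0.407 -0.914  0.   ]
 [-0.    -0.    -1.   ]]
-23.997576362229324
350 2712 [325. 477. 120.] [348. 485. 252.]
400 2317 [375. 477. 120.] [399. 482. 267.]
450 2101 [425. 475. 120.] [449. 483. 259.]
500 1912 [475. 477. 120.] [499. 483. 252.]
550 1739 [525. 477. 120.] [549. 483. 246.]
600 1577 [575. 477. 120.] [599. 483. 240.]
650 1412 [625. 477. 120.] [650. 483. 233.]
(300, 400, 400) (array([0.1114, 0.1375, 0.0047]), np.float64(0.0))
(400, 300, 330) (array([0.2435, 0.1882, 0.0747]), np.float64(26.0))
(602, 214, 300) (array([0.463 , 0.1846, 0.1047]), np.float64(56.5))
(602, 214, 235) (array([0.463 , 0.1846, 0.1697]), np.float64(56.5))
top 60 [85. 86. 88.] [-31. -28.  31.  34.]
top 66 [86. 87. 89.] [-33. -31.  33.  36.]
top 72 [86. 89. 90.] [-35. -33.  35.  37.]
top 78 [89. 90. 92.] [-36. -33.  35.  40.]
top 84 [90. 92. 93.] [-38. -34.  38.  41.]
top 90 [92. 93. 95.] [-41. -37.  39.  44.]
top 96 [93. 95. 97.] [-42. -39.  41.  47.]
top 102 [95. 96. 99.] [-43. -41.  43.  47.]
top 108 [ 97.  98. 100.] [-45. -42.  45.  49.]
top 114 [  6.  55. 100.] [-45. -43.  46.  49.]
top 120 [  1.   5. 100.] 
top 126 [-2. -0.  1.] 
scene 60 [85. 87. 89.] [-35. -33.  29.  30.]
scene 66 [87. 89. 91.] [-37. -34.  30.  34.]
scene 72 [88. 90. 92.] [-39. -36.  33.  35.]
scene 78 [90. 92. 94.] [-40. -38.  32.  35.]
scene 84 [92. 93. 95.] [-42. -40.  36.  39.]
scene 90 [93. 94. 96.] [-43. -42.  37.  40.]
scene 96 [95. 96. 98.] [-46. -44.  37.  41.]
scene 102 [ 96.  98. 100.] [-47. -46.  41.  45.]
scene 108 [ 98.  99. 101.] [-49. -47.  41.  45.]
scene 114 [ 98. 101. 102.] [-49. -48.  41.  44.]
scene 120 [100. 101. 102.]
```

Call:
carry_out:
  slide:
    - [0.0244, 0.0548, 0]
    - [0.0488, 0.1096, 0]
    - [0.0732, 0.1644, 0]
    - [0.133, 0.161, 0.015]
    - [0.1908, 0.168, 0.035]
    - [0.2435, 0.188, 0.07]
    - [0.304, 0.1886, 0.07]
    - [0.3645, 0.189, 0.07]
  roll: [0, 0, 0, 5, 15, 25, 35, 45]
  claw: [0.0854, 0.0854, 0.0854, 0.0854, 0.0854, 0.0854, 0.0854, 0.0854]

```text
clock: 2.55
position: [511.8, 248.9, 334.5]
ee_rot: [0.823, -0.569, 0.0, 0.0]
contact_force: [0.4, 2.6, 0.6]
gripper_width: 85.4
grasp_force: 0.0
```

```bash
python3 - <<'E'
from h import *
s=read_state();p=get_image("wrist");save(p,"w1")
P,uv=cloud(p,s)
m=(np.hypot(P[:,0]-602,P[:,1]-214)<60)&(P[:,2]>92)&(P[:,2]<112)
if m.sum()>30:
    print(cv2.minAreaRect(P[m][:,:2].astype(np.float32)),np.median(P[m],0),m.sum())
for t in("tray","tray_mouth","walnut_small","walnut_large"):
    for r in place_of(p,t)[:2]: print(t,np.round(r["at"]),round(r["conf"],2),pts(p,r["at"],s).round())
y=np.degrees(np.arctan2(*R.from_quat(s["ee_rot"]).as_matrix()[[1,0],0]));print(s["position"],y)
E
```

```text
((604.0582275390625, 215.20556640625), (65.93412017822266, 14.401700973510742), 9.060760498046875) [603.23524616 214.62889835 100.29718799] 1966
tray [240. 126.] 0.88 [[586. 206.  99.]]
tray_mouth [243.  64.] 0.73 [[624. 160.   0.]]
walnut_small [236. 167.] 0.86 [[595. 252.  31.]]
walnut_large [233. 138.] 0.83 [[538. 181. 304.]]
[511.84276559 248.92208456 334.47224944] -69.30319474084607
```

View pics/w1.png

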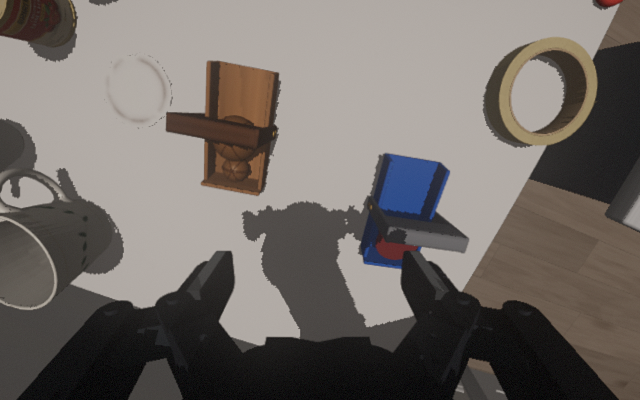

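The wrist view shows the brown tray with its mouth up at (243,65), large walnut at (235,140), small at (237,168), and bar at (225,128). The blue tray is clear to the right. Next I go above the bar.

Call:
carry_out:
  slide:
    - [0.033, -0.0375, 0.017]
    - [0.0661, -0.0748, 0.035]
    - [0.0661, -0.0748, 0.035]
    - [0.0661, -0.0748, 0.035]
  roll: [6, 11.7, 11.7, 11.7]
  claw: [0.0854, 0.0854, 0.0854, 0.0854]

```text
clock: 3.3
position: [602.9, 216.1, 299.9]
ee_rot: [0.763, -0.647, -0.0, 0.0]
contact_force: [-0.1, -0.1, -0.8]
gripper_width: 85.5
grasp_force: 0.0
```

```bash
python3 - <<'E'
from h import *
s=read_state();p=get_image("wrist");save(p,"w2")
P,uv=cloud(p,s)
m=(np.hypot(P[:,0]-602,P[:,1]-214)<60)&(P[:,2]>92)&(P[:,2]<112)
if m.sum()>30:
    print(cv2.minAreaRect(P[m][:,:2].astype(np.float32)),np.median(P[m],0),m.sum())
y=np.degrees(np.arctan2(*R.from_quat(s["ee_rot"]).as_matrix()[[1,0],0]));print(s["position"],y,s["joint_vel"].round(3),s["joints"].round(2),s["contact_force"])
E
```

```text
((604.2962646484375, 214.49879455566406), (66.10136413574219, 13.976227760314941), 9.355472564697266) [604.38954331 213.04440481 100.11911511] 2348
[602.86277947 216.05573906 299.8542471 ] -80.57704757571561 [ 0.01  -0.025 -0.003  0.002  0.002 -0.   ] [ 0.6   0.5  -0.09 -0.   -0.99 -0.43] [-0.10254941 -0.1168291  -0.84792725]
```

View pics/w2.png

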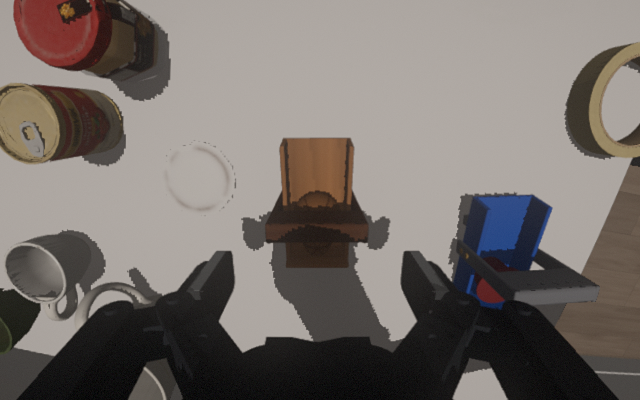

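Call:
carry_out:
  slide:
    - [0.0016, -0.0009, 0.03]
    - [0.0016, -0.0009, 0.055]
    - [0.0016, -0.0009, 0.065]
    - [0.0016, -0.0009, 0.065]
    - [0.0016, -0.0009, 0.065]
    - [0.0016, -0.0009, 0.065]
    - [0.0016, -0.0009, 0.065]
    - [0.0016, -0.0009, 0.065]
  roll: [0, 0, 0, 0, 0, 0, 0, 0]
  claw: [0.0854, 0.0854, 0.0854, 0.07, 0.06, 0.05, 0.05, 0.05]

```text
clock: 4.35
position: [605.1, 214.2, 236.0]
ee_rot: [0.762, -0.647, 0.0, -0.001]
contact_force: [-3.5, 2.3, 6.2]
gripper_width: 65.3
grasp_force: 67.4
```

Call:
carry_out:
  slide:
    - [0, 0, -0.012]
    - [0, 0, -0.035]
    - [0, 0, -0.06]
    - [0.005, 0.001, -0.085]
    - [0.017, 0.004, -0.108]
    - [0.036, 0.008, -0.12]
    - [0.06, 0.013, -0.125]
    - [0.085, 0.0185, -0.125]
  roll: [0, 0, 0, 1, 3, 6, 9, 12]
  claw: [0.05, 0.05, 0.05, 0.05, 0.05, 0.05, 0.05, 0.05]

```text
clock: 5.35
position: [600.1, 124.8, 359.2]
ee_rot: [-0.689, 0.725, 0.0, -0.0]
contact_force: [-0.4, 0.2, -2.6]
gripper_width: 65.0
grasp_force: 67.2
```

Call:
carry_out:
  slide:
    - [0.025, 0, 0]
    - [0.05, 0, 0]
    - [0.075, 0, 0]
    - [0.1, 0, 0]
    - [0.12, 0, 0]
    - [0.134, 0.0005, 0]
    - [0.1415, 0.0005, 0]
    - [0.1422, 0.0005, 0]
  roll: [3, 6, 9, 12, 15, 17.5, 19.2, 19.2]
  claw: [0.05, 0.05, 0.05, 0.05, 0.05, 0.05, 0.05, 0.05]

```text
clock: 6.35
position: [593.3, -15.4, 359.7]
ee_rot: [-0.56, 0.829, 0.0, 0.0]
contact_force: [-0.0, 0.1, -3.2]
gripper_width: 64.7
grasp_force: 67.2
```

```bash
python3 - <<'E'
from h import *
s=read_state();p=get_image("wrist");save(p,"w3")
y=np.degrees(np.arctan2(*R.from_quat(s["ee_rot"]).as_matrix()[[1,0],0]));print(s["position"],y,s["contact_force"],s["wrist_torque"],s["joints"].round(2))
P,uv=cloud(p,s)
a=np.radians(-21.84);o=[523,-191];M=np.array([[np.cos(a),-np.sin(a)],[np.sin(a),np.cos(a)]]);L=(P[:,:2]-o)@M
print("tcp in ramp",(s["position"][:2]-o)@M)
for yy in range(-100,130,10):
    k=(abs(L[:,0])<14)&(abs(L[:,1]-yy)<3)&(P[:,2]<115)
    w=(abs(L[:,0])<60)&(abs(L[:,1]-yy)<3)&(P[:,2]>(112 if yy>50 else 70))&(P[:,2]<140)
    if k.sum() and w.sum(): print(yy,np.percentile(P[k,2],[10,50,90]).round(), np.percentile(L[w,0],[0,2,98,100]).round(1))
m=(abs(L[:,0])<60)&(abs(L[:,1])<135)&(P[:,2]>60)&(P[:,2]<140)
print(cv2.minAreaRect(P[m][:,:2].astype(np.float32)))
# tray pitch: view tray points in tray coords
T=R.from_quat(s["ee_rot"]).as_matrix();Q=(P-s["position"])@T
for r in place_of(p,"tray_mouth")[:2]: print(r["at"],r["conf"],(pts(p,r["at"],s)-s["position"])@T)
E
```

```text
[593.28376754 -15.35355213 359.66700102] -111.92674122114556 [-0.0041518   0.09950348 -3.16103614] [-0.02274574  0.02902538 -0.00196072] [ 0.25  0.37 -0.14 -0.   -1.07 -0.63]
tcp in ramp [-1.04036148e-01  1.89186341e+02]
30 [5. 6. 7.] [-23.8 -23.7  25.9  26.2]
50 [84. 85. 86.] [-45.8 -39.4  44.4  48.8]
60 [86. 87. 88.] [-31.8 -31.2  34.   35.1]
70 [88. 89. 90.] [-34.6 -34.   36.6  37.4]
80 [91. 92. 93.] [-38.1 -37.   39.5  40.1]
90 [93. 94. 95.] [-40.6 -39.8  42.3  42.8]
100 [96. 97. 98.] [-43.3 -42.4  45.5  46.4]
110 [ 98.  99. 100.] [-45.4 -45.1  48.6  49.3]
((551.9913330078125, -122.09661102294922), (91.09461212158203, 96.0030517578125), 68.04154205322266)
[315.9, 146.0] 0.74 [[ 39.99311299  -2.20041338 358.35298375]]
```

View pics/w3.png

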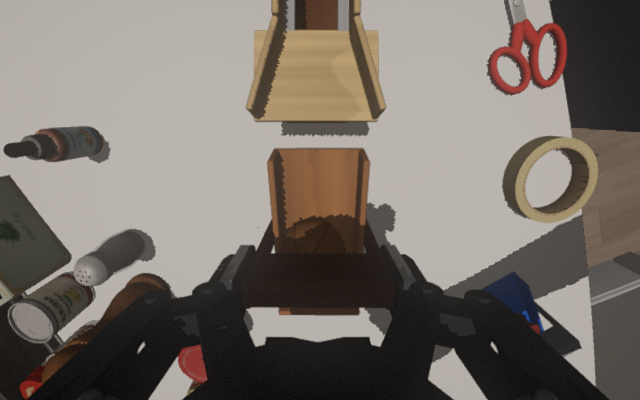

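The tray hangs level and lines up with the deck: mouth edge at (318,150), deck end edge on row 120, columns 250–383. I'll lower it and advance until the foot is nearly touching.

Call:
carry_out:
  slide:
    - [0.002, -0.0015, 0.01]
    - [0.008, -0.0015, 0.02]
    - [0.016, -0.0015, 0.028]
    - [0.024, -0.0015, 0.03]
    - [0.031, -0.0015, 0.03]
    - [0.037, -0.0015, 0.03]
    - [0.04, -0.0015, 0.03]
    - [0.04, -0.0015, 0.03]
  roll: [0, 0, 0, 0, 0, 0, 0, 0]
  claw: [0.05, 0.05, 0.05, 0.05, 0.05, 0.05, 0.05, 0.05]

```text
clock: 7.45
position: [579.8, -52.9, 330.0]
ee_rot: [-0.56, 0.829, -0.0, 0.0]
contact_force: [0.3, 1.0, -2.4]
gripper_width: 65.1
grasp_force: 67.1
```

Call:
carry_out:
  slide:
    - [0.003, 0, 0]
    - [0.006, 0, 0]
    - [0.009, 0, 0]
    - [0.012, 0, 0]
    - [0.012, 0, 0]
  roll: [0, 0, 0, 0, 0]
  claw: [0.05, 0.05, 0.05, 0.05, 0.05]

```text
clock: 8.07
position: [576.3, -62.3, 331.2]
ee_rot: [-0.56, 0.828, -0.0, 0.003]
contact_force: [0.9, 7.4, 0.8]
gripper_width: 64.8
grasp_force: 67.7
```

Call:
carry_out:
  slide:
    - [0.003, 0, 0]
    - [0.006, 0, 0]
    - [0.009, 0, 0]
    - [0.012, 0, 0]
    - [0.012, 0, 0]
  roll: [0, 0, 0, 0, 0]
  claw: [0.05, 0.05, 0.05, 0.05, 0.05]

```text
clock: 8.7
position: [572.2, -73.4, 331.8]
ee_rot: [-0.56, 0.828, -0.001, 0.004]
contact_force: [0.5, 7.8, 4.1]
gripper_width: 64.9
grasp_force: 68.5
```

```bash
cat > w.py <<'E'
from h import *
import sys
s=read_state();p=get_image("wrist");T=R.from_quat(s["ee_rot"]).as_matrix()
save(p,sys.argv[1])
print(s["position"],s["contact_force"].round(1),s["wrist_torque"].round(2),s["ee_rot"].round(4))
P,uv=cloud(p,s);Q=(P-s["position"])@T
# profile along tool x of tray, side strips and centre
for n,lo,hi in(("c",-16,16),("L",-29,-25),("R",25,29)):
    print(n,[(x,*np.percentile(Q[k,2],[10,50]).round()) for x in range(0,75,6) for k in[(Q[:,1]>lo)&(Q[:,1]<hi)&(abs(Q[:,0]-x)<2)&(Q[:,2]>100)] if k.sum()>3])
E
python3 w.py w4
```

```text
[572.17087545 -73.36670979 331.80053994] [0.5 7.8 4.1] [ 2.72 -0.4  -0.08] [-0.5604  0.8282 -0.0009  0.0041]
c [(0, np.float64(135.0), np.float64(159.0)), (6, np.float64(137.0), np.float64(140.0)), (12, np.float64(219.0), np.float64(220.0)), (18, np.float64(220.0), np.float64(220.0)), (24, np.float64(220.0), np.float64(221.0)), (30, np.float64(220.0), np.float64(221.0)), (36, np.float64(221.0), np.float64(236.0)), (42, np.float64(237.0), np.float64(238.0)), (48, np.float64(239.0), np.float64(239.0)), (54, np.float64(240.0), np.float64(241.0)), (60, np.float64(242.0), np.float64(242.0)), (66, np.float64(243.0), np.float64(244.0)), (72, np.float64(244.0), np.float64(245.0))]
L [(0, np.float64(135.0), np.float64(137.0)), (6, np.float64(137.0), np.float64(142.0)), (12, np.float64(197.0), np.float64(198.0)), (18, np.float64(100.0), np.float64(103.0)), (24, np.float64(197.0), np.float64(198.0)), (30, np.float64(198.0), np.float64(198.0)), (36, np.float64(198.0), np.float64(210.0)), (42, np.float64(237.0), np.float64(238.0)), (48, np.float64(238.0), np.float64(239.0)), (54, np.float64(233.0), np.float64(241.0)), (60, np.float64(215.0), np.float64(228.0)), (66, np.float64(215.0), np.float64(218.0)), (72, np.float64(216.0), np.float64(217.0))]
R [(0, np.float64(134.0), np.float64(156.0)), (6, np.float64(137.0), np.float64(143.0)), (12, np.float64(114.0), np.float64(198.0)), (18, np.float64(101.0), np.float64(104.0)), (24, np.float64(197.0), np.float64(198.0)), (30, np.float64(197.0), np.float64(199.0)), (36, np.float64(198.0), np.float64(210.0)), (42, np.float64(237.0), np.float64(238.0)), (48, np.float64(238.0), np.float64(239.0)), (54, np.float64(240.0), np.float64(241.0)), (60, np.float64(241.0), np.float64(242.0)), (66, np.float64(241.0), np.float64(244.0)), (72, np.float64(220.0), np.float64(233.0))]
```

The tray is hinging as intended, about 12° so far, with the mouth 15 mm over the deck. I continue pushing and rise slightly.

Call:
carry_out:
  slide:
    - [0.003, 0, -0.001]
    - [0.006, 0, -0.002]
    - [0.009, 0, -0.003]
    - [0.012, 0, -0.004]
    - [0.015, 0, -0.004]
    - [0.018, 0, -0.004]
    - [0.018, 0, -0.004]
  roll: [0, 0, 0, 0, 0, 0, 0]
  claw: [0.05, 0.05, 0.05, 0.05, 0.05, 0.05, 0.05]

```text
clock: 9.62
position: [565.2, -90.4, 334.3]
ee_rot: [-0.56, 0.828, -0.0, 0.003]
contact_force: [2.5, 6.3, -3.0]
gripper_width: 65.1
grasp_force: 67.4
```

```bash
python3 w.py w5
```

```text
[565.22376705 -90.43002826 334.29815596] [ 2.5  6.3 -3. ] [ 2.06 -0.92  0.  ] [-5.602e-01  8.284e-01 -5.000e-04  3.200e-03]
c [(0, np.float64(135.0), np.float64(136.0)), (6, np.float64(137.0), np.float64(140.0)), (12, np.float64(224.0), np.float64(225.0)), (18, np.float64(226.0), np.float64(228.0)), (24, np.float64(240.0), np.float64(241.0)), (30, np.float64(242.0), np.float64(242.0)), (36, np.float64(243.0), np.float64(244.0)), (42, np.float64(244.0), np.float64(245.0)), (48, np.float64(246.0), np.float64(247.0)), (54, np.float64(247.0), np.float64(248.0)), (60, np.float64(250.0), np.float64(328.0)), (66, np.float64(327.0), np.float64(328.0)), (72, np.float64(327.0), np.float64(328.0))]
L [(0, np.float64(135.0), np.float64(137.0)), (6, np.float64(137.0), np.float64(141.0)), (12, np.float64(201.0), np.float64(203.0)), (18, np.float64(101.0), np.float64(104.0)), (24, np.float64(204.0), np.float64(208.0)), (30, np.float64(242.0), np.float64(242.0)), (36, np.float64(240.0), np.float64(244.0)), (42, np.float64(220.0), np.float64(234.0)), (48, np.float64(218.0), np.float64(224.0)), (54, np.float64(219.0), np.float64(220.0)), (60, np.float64(220.0), np.float64(221.0)), (66, np.float64(219.0), np.float64(220.0)), (72, np.float64(221.0), np.float64(222.0))]
R [(0, np.float64(135.0), np.float64(136.0)), (6, np.float64(138.0), np.float64(140.0)), (12, np.float64(113.0), np.float64(201.0)), (18, np.float64(101.0), np.float64(104.0)), (24, np.float64(204.0), np.float64(211.0)), (30, np.float64(241.0), np.float64(242.0)), (36, np.float64(243.0), np.float64(244.0)), (42, np.float64(244.0), np.float64(245.0)), (48, np.float64(237.0), np.float64(245.0)), (54, np.float64(220.0), np.float64(234.0)), (60, np.float64(220.0), np.float64(231.0)), (66, np.float64(220.0), np.float64(232.0)), (72, np.float64(221.0), np.float64(229.0))]
```

Call:
carry_out:
  slide:
    - [0.003, 0, -0.0005]
    - [0.006, 0, -0.001]
    - [0.009, 0, -0.002]
    - [0.012, 0, -0.002]
    - [0.012, 0, -0.002]
    - [0.012, 0, -0.002]
  roll: [0, 0, 0, 0, 0, 0]
  claw: [0.05, 0.05, 0.05, 0.05, 0.05, 0.05]

```text
clock: 10.42
position: [560.8, -101.4, 336.5]
ee_rot: [-0.56, 0.828, -0.001, 0.003]
contact_force: [2.5, 7.0, -1.0]
gripper_width: 65.1
grasp_force: 67.1
```

```bash
python3 w.py w6; python3 - <<'E'
from h import *
p=get_image("scene");a=p["img"][:,:,::-1][200:400,310:490];b=cv2.imread("pics/w6.png")
a=cv2.resize(a,None,fx=2,fy=2);cv2.imwrite("pics/c6.png",np.hstack([a,b[:,120:520]]))
E
```

```text
[ 560.81942766 -101.40304173  336.47245012] [ 2.5  7.  -1. ] [ 2.32 -0.88 -0.03] [-5.603e-01  8.283e-01 -5.000e-04  3.300e-03]
c [(0, np.float64(134.0), np.float64(136.0)), (6, np.float64(138.0), np.float64(140.0)), (12, np.float64(230.0), np.float64(243.0)), (18, np.float64(244.0), np.float64(245.0)), (24, np.float64(245.0), np.float64(246.0)), (30, np.float64(247.0), np.float64(247.0)), (36, np.float64(248.0), np.float64(249.0)), (42, np.float64(250.0), np.float64(251.0)), (48, np.float64(251.0), np.float64(330.0)), (54, np.float64(329.0), np.float64(330.0)), (60, np.float64(329.0), np.float64(330.0)), (66, np.float64(329.0), np.float64(330.0)), (72, np.float64(329.0), np.float64(330.0))]
L [(0, np.float64(134.0), np.float64(136.0)), (6, np.float64(138.0), np.float64(142.0)), (12, np.float64(205.0), np.float64(210.0)), (18, np.float64(101.0), np.float64(103.0)), (24, np.float64(243.0), np.float64(246.0)), (30, np.float64(222.0), np.float64(237.0)), (36, np.float64(220.0), np.float64(226.0)), (42, np.float64(221.0), np.float64(222.0)), (48, np.float64(222.0), np.float64(223.0)), (54, np.float64(222.0), np.float64(223.0)), (60, np.float64(223.0), np.float64(224.0)), (66, np.float64(225.0), np.float64(226.0)), (72, np.float64(226.0), np.float64(227.0))]
R [(0, np.float64(134.0), np.float64(136.0)), (6, np.float64(138.0), np.float64(140.0)), (12, np.float64(204.0), np.float64(206.0)), (18, np.float64(101.0), np.float64(103.0)), (24, np.float64(246.0), np.float64(246.0)), (30, np.float64(246.0), np.float64(248.0)), (36, np.float64(239.0), np.float64(248.0)), (42, np.float64(222.0), np.float64(239.0)), (48, np.float64(223.0), np.float64(234.0)), (54, np.float64(222.0), np.float64(234.0)), (60, np.float64(223.0), np.float64(232.0)), (66, np.float64(225.0), np.float64(239.0)), (72, np.float64(227.0), np.float64(235.0))]
```

View pics/c6.png

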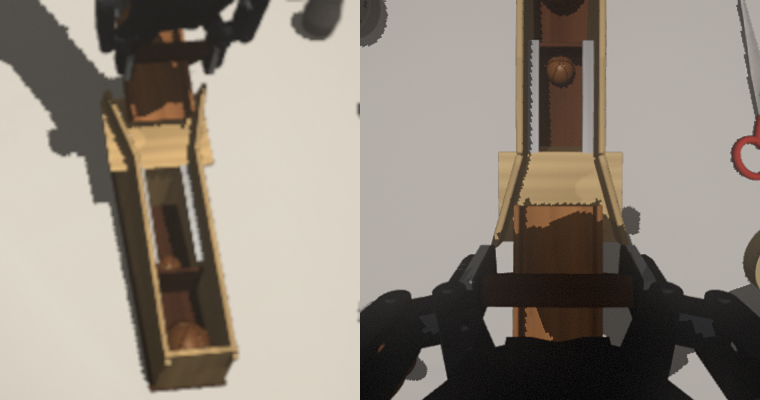

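The left half shows the small walnut in the first pocket at (170,262) and the large one in the far pocket at (187,335). In the right half the tray is empty. Now I back the tray away.

Call:
carry_out:
  slide:
    - [-0.01, 0, -0.002]
    - [-0.035, 0, -0.004]
    - [-0.065, 0, -0.006]
    - [-0.1, 0, -0.006]
    - [-0.13, 0, 0.02]
    - [-0.15, 0, 0.05]
    - [-0.155, 0, 0.077]
    - [-0.155, 0, 0.086]
  roll: [0, 0, 0, 0, 0, 0, 0, 0]
  claw: [0.05, 0.05, 0.05, 0.05, 0.05, 0.05, 0.05, 0.05]

```text
clock: 11.52
position: [616.8, 41.3, 247.5]
ee_rot: [-0.56, 0.828, 0.001, -0.003]
contact_force: [1.2, -1.1, -2.1]
gripper_width: 65.1
grasp_force: 67.1
```

```bash
python3 w.py w7; python3 - <<'E'
from h import *
for c in ("scene","top"):
    p=get_image(c);P,uv=cloud(p);s=read_state();o=s["position"][:2];a=np.radians(-21.84)
    L=(P[:,:2]-o)@np.array([[np.cos(a),-np.sin(a)],[np.sin(a),np.cos(a)]])
    I=p["img"][uv[:,1],uv[:,0]].astype(int)
    m=(abs(L[:,0])<40)&(abs(L[:,1])<110)&(P[:,2]<110)&(P[:,2]>4)
    print(c,[(y,int(np.percentile(P[k,2],5)),int(P[k,2].max())) for y in range(-80,100,10) for k in [m&(abs(L[:,1]-y)<5)] if k.sum()>2])
E
```

```text
[616.83457076  41.25882263 247.54333183] [ 1.2 -1.1 -2.1] [-0.12  0.06  0.02] [-5.604e-01  8.282e-01  5.000e-04 -2.600e-03]
c [(0, np.float64(134.0), np.float64(136.0)), (6, np.float64(138.0), np.float64(140.0)), (12, np.float64(228.0), np.float64(247.0)), (18, np.float64(247.0), np.float64(247.0)), (24, np.float64(247.0), np.float64(247.0)), (30, np.float64(247.0), np.float64(247.0)), (36, np.float64(246.0), np.float64(247.0)), (42, np.float64(247.0), np.float64(247.0)), (48, np.float64(247.0), np.float64(248.0)), (54, np.float64(247.0), np.float64(247.0)), (60, np.float64(246.0), np.float64(247.0)), (66, np.float64(246.0), np.float64(247.0)), (72, np.float64(247.0), np.float64(247.0))]
L [(0, np.float64(135.0), np.float64(137.0)), (6, np.float64(138.0), np.float64(142.0)), (12, np.float64(204.0), np.float64(210.0)), (18, np.float64(101.0), np.float64(104.0)), (24, np.float64(247.0), np.float64(247.0)), (30, np.float64(247.0), np.float64(247.0)), (36, np.float64(247.0), np.float64(247.0)), (42, np.float64(246.0), np.float64(247.0)), (48, np.float64(247.0), np.float64(247.0)), (54, n
[... 364 characters left out ...]
47.0), np.float64(247.0)), (30, np.float64(247.0), np.float64(247.0)), (36, np.float64(247.0), np.float64(247.0)), (42, np.float64(247.0), np.float64(248.0)), (48, np.float64(246.0), np.float64(248.0)), (54, np.float64(247.0), np.float64(247.0)), (60, np.float64(247.0), np.float64(248.0)), (66, np.float64(246.0), np.float64(247.0)), (72, np.float64(247.0), np.float64(247.0))]
scene [(-60, 4, 4), (-30, 4, 5), (-20, 4, 44), (-10, 17, 109), (0, 20, 109), (10, 24, 84), (20, 26, 70), (30, 29, 56), (40, 33, 45), (50, 36, 68), (60, 50, 69), (70, 44, 62), (80, 47, 85)]
top [(-20, 39, 43), (-10, 38, 43), (20, 28, 94), (30, 31, 73), (40, 34, 62), (50, 36, 67), (60, 41, 71), (70, 47, 74), (80, 50, 59)]
```

Call:
carry_out:
  slide:
    - [0, 0, 0.004]
    - [0, 0, 0.006]
    - [0, 0, 0.008]
    - [0, 0, 0.008]
  roll: [0, 0, 0, 0]
  claw: [0.05, 0.05, 0.05, 0.05]

```text
clock: 12.18
position: [617.3, 40.8, 241.7]
ee_rot: [-0.56, 0.829, 0.0, -0.0]
contact_force: [0.2, -1.2, -2.1]
gripper_width: 65.0
grasp_force: 67.1
```

Call:
carry_out:
  slide:
    - [0, 0, 0.001]
    - [0, 0, 0.002]
    - [0, 0, 0.002]
  roll: [0, 0, 0]
  claw: [0.05, 0.05, 0.05]

```text
clock: 12.55
position: [617.3, 40.9, 239.6]
ee_rot: [-0.56, 0.829, 0.0, -0.0]
contact_force: [0.3, 0.0, -1.4]
gripper_width: 64.8
grasp_force: 67.1
```

Call:
carry_out:
  slide:
    - [0, 0, 0.0005]
    - [0, 0, 0.0005]
    - [0, 0, 0.0005]
    - [0, 0, 0.0005]
    - [0, 0, 0.0005]
    - [0, 0, 0.0005]
    - [0, 0, 0.0005]
    - [0, 0, 0.0005]
  roll: [0, 0, 0, 0, 0, 0, 0, 0]
  claw: [0.066, 0.067, 0.068, 0.07, 0.074, 0.08, 0.0854, 0.0854]

```text
clock: 13.55
position: [617.4, 40.9, 239.2]
ee_rot: [-0.56, 0.829, -0.0, 0.0]
contact_force: [-0.9, 0.6, 0.1]
gripper_width: 85.4
grasp_force: 0.0
```

```bash
python3 w.py w8; python3 - <<'E'
from h import *
p=get_image("scene");a=p["img"][:,:,::-1][130:330,270:470];b=cv2.imread("pics/w8.png")
a=cv2.resize(a,None,fx=2,fy=2);cv2.imwrite("pics/c8.png",np.hstack([a,b[:,120:520]]))
E
```

```text
[617.39743667  40.88766629 239.22066945] [-0.9  0.6  0.1] [ 0.03 -0.02  0.01] [-0.5599  0.8285 -0.      0.    ]
c [(0, np.float64(215.0), np.float64(216.0)), (6, np.float64(215.0), np.float64(239.0)), (12, np.float64(238.0), np.float64(239.0)), (18, np.float64(238.0), np.float64(239.0)), (24, np.float64(238.0), np.float64(239.0)), (30, np.float64(238.0), np.float64(239.0)), (36, np.float64(238.0), np.float64(239.0)), (42, np.float64(238.0), np.float64(239.0)), (48, np.float64(238.0), np.float64(239.0)), (54, np.float64(238.0), np.float64(239.0)), (60, np.float64(238.0), np.float64(239.0)), (66, np.float64(238.0), np.float64(239.0)), (72, np.float64(238.0), np.float64(239.0))]
L [(0, np.float64(193.0), np.float64(201.0)), (6, np.float64(215.0), np.float64(239.0)), (12, np.float64(238.0), np.float64(239.0)), (18, np.float64(238.0), np.float64(239.0)), (24, np.float64(238.0), np.float64(239.0)), (30, np.float64(238.0), np.float64(239.0)), (36, np.float64(238.0), np.float64(239.0)), (42, np.float64(238.0), np.float64(239.0)), (48, np.float64(238.0), np.float64(239.0)), (54, np.float64(238.0), np.float64(239.0)), (60, np.float64(238.0), np.float64(239.0)), (66, np.float64(238.0), np.float64(239.0)), (72, np.float64(238.0), np.float64(239.0))]
R [(0, np.float64(193.0), np.float64(200.0)), (6, np.float64(215.0), np.float64(238.0)), (12, np.float64(238.0), np.float64(239.0)), (18, np.float64(238.0), np.float64(239.0)), (24, np.float64(238.0), np.float64(239.0)), (30, np.float64(238.0), np.float64(239.0)), (36, np.float64(238.0), np.float64(239.0)), (42, np.float64(238.0), np.float64(239.0)), (48, np.float64(238.0), np.float64(239.0)), (54, np.float64(238.0), np.float64(239.0)), (60, np.float64(238.0), np.float64(238.0)), (66, np.float64(238.0), np.float64(239.0)), (72, np.float64(238.0), np.float64(239.0))]
```

View pics/c8.png

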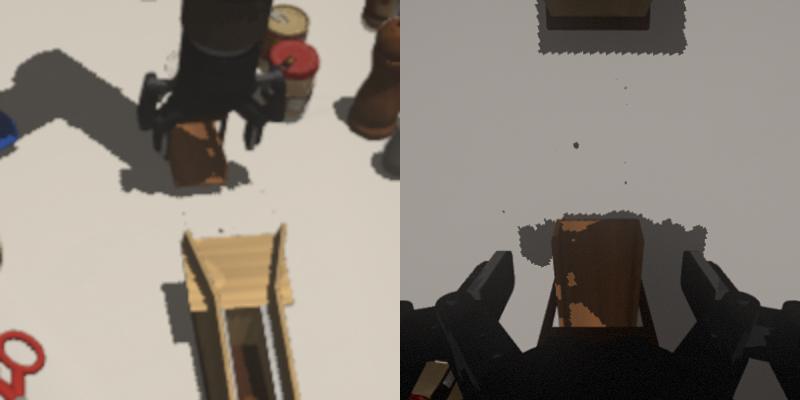

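The tray has settled upright on the worktop (mouth floor 24 mm above the table, right half at (598,225)). Both fingers are clear, so I raise straight up.

Call:
carry_out:
  slide:
    - [0, 0, -0.02]
    - [0, 0, -0.05]
    - [0, 0, -0.09]
    - [0, 0, -0.13]
    - [0, 0, -0.15]
    - [0, 0, -0.15]
    - [0, 0, -0.15]
  roll: [0, 0, 0, 0, 0, 0, 0]
  claw: [0.0854, 0.0854, 0.0854, 0.0854, 0.0854, 0.0854, 0.0854]

```text
clock: 14.52
position: [617.0, 40.9, 387.8]
ee_rot: [-0.56, 0.829, 0.001, -0.001]
contact_force: [-0.7, 0.4, -0.9]
gripper_width: 85.8
grasp_force: 0.0
```

```bash
python3 - <<'E'
from h import *
p=get_image("scene");cv2.imwrite("pics/c9.png",cv2.resize(p["img"][:,:,::-1][100:400,270:470],None,fx=2,fy=2))
P,uv=cloud(p);m=(abs(P[:,0]-630)<90)&(abs(P[:,1]-85)<80)&(P[:,2]>85)&(P[:,2]<112);print(m.sum(),P[m].min(0),P[m].max(0))
E
```

```text
277 [600.12210745  69.51960647  85.04443561] [663.66436396 104.43214527 104.053078  ]
```

View pics/c9.png

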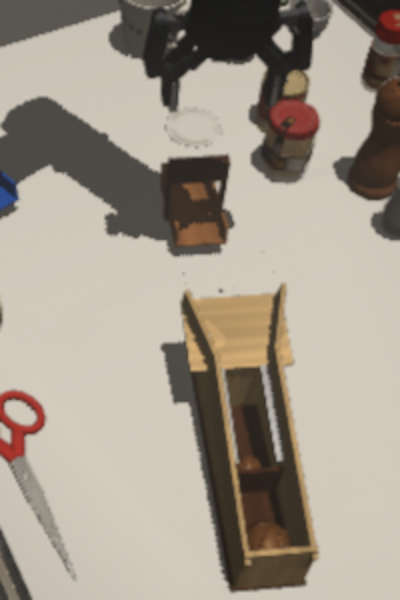

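The tray is empty and upright at (195,205). The small walnut is in the first pocket at (250,463), the large one in the far pocket at (268,535), and the gripper is clear.

```bash
python3 -c "from bench import *;print(job_done())"
```

```text
the job is handed in; nothing more can be done
None
```

The job is handed in: the small walnut is in the first pocket, the large one is in the far pocket, and the empty tray stands upright and released; it took about 15 s of the 58 s allowed.

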